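Trap a tube in the length stop and hold its lock pin home

ROBOT

A 6-joint arm with a two-finger parallel gripper is mounted at the origin on a cart in front of the work surface, level with it; the furniture and walls round the work are solid. World frame = base frame: x ahead of the robot, y to its left, z up, the work surface at z = 0. Lengths are in mm, angles in rad, forces in N, time in s.
With the tool pointing down it reaches from about 300 to 775 mm from the base axis. Payload 14.6 kg.
Tool frame: the origin (TCP) lies at the very end of the fingers, on their centre line; the grasp point (between the pads) lies 19 mm behind it; z points along the fingers, y is the direction in which the jaws open and shut (so a half turn about z gives the same grasp; the last joint's range is limited). The gripper opens to 94 mm and grips with 3 to 60 N. Pads are 16 mm wide; open, the fingers measure 119 mm over their backs; the gripper's body (75 mm by 177 mm) begins 78 mm behind the grasp point.
Start: joints at [1.071, 0.3, 1.521, -0, 1.321, -0.067], TCP at [230.674, 499.278, 205.446] pointing down, gripper open.
Joint ranges: [-3.03, 3.03], [-0.79, 2.21], [0.23, 2.52], [-1.04, 4.18], [0, 3.07], [-2.55, 2.55]. Speed limits (rad/s): [2.22, 2.22, 2.57, 3.14, 3.14, 3.14].

INTERFACE

Orientations are given as [roll, pitch, yaw] about the fixed x, y, z axes, in that order (R = Rz(yaw) Ry(pitch) Rx(roll)).
In Python, from cell import manip gives the robot as it stands.
- The arm moves only by the shell command python3 -m inch 'ROWS' [FORCE]. ROWS is a JSON object of lists of equal length, an entry for each row: "grip": the opening, from -1 (shut) to 1 (fully open), so that 0 is half open; "travel": the shift along the world's x, y, z in cm, a list of three; "turn": the turn, a rotation vector about the world's x, y, z in degrees, a list of three. A call has 1 to 10 rows; each row is the pose to reach, as a shift and turn from the pose measured when the call began; what a row does not reach only later rows make up. A row lasts 1/8 s, in which the tool goes at most 62.5 mm and 10.7 degrees, less where a joint would pass 70% of its speed; a pose out of reach is approached as far as the arm can. A call with a gripper value outside its range is refused whole. The fingers move at their own pace and stop on an object; FORCE is the grip in N (left out, the last holds). Time passes only in rows, so rows that repeat a pose let the fingers close. It gives the time, the measured TCP pose, the force and the opening at its end, in the units of the state.
- manip.read_state(): the state, without advancing time (a new reading comes with each control period).
- manip.camera(name): name is "scene" or "top" or "wrist"; returns (picture, depth): 480x640x3 uint8, red, green, blue; 480x640 float32, mm along the optical axis (not along the pixel's ray), 0 where there is no reading.
- manip.calibration(name): a dict with "fx", "fy", "cx", "cy" (pixels), "world_from_camera" (4x4, takes a point from camera to world coordinates). Camera axes: x right, y up, looking along -z (the intrinsics and any distortion apply to the point x, -y, -z); pixel columns grow to the right and rows downward; lengths in mm; the calibration is good to about 2 mm. A picture is of the moment at which its call begins: read the wrist's pose just before it. calibration takes no time and is no camera call; for the wrist camera it gives the pose at the moment of the call.
- manip.sign_off(): hands the job in, once; it reports no verdict.
Trained networks look in the newest picture that a camera, given by its name, has taken for a name from the list of things; names that differ only in an ending like _2 or _b are one class to them, and where a whole thing is asked for, a point or a joint stands for the part that bears it (a point fixed in the world has none). Each returns a list of dicts, best first, with "p" (0 to 1); they miss things now and then, are a little off and sometimes report something else, mostly with a low value. They report only what shows in the picture. A call takes as long as a camera call. They do not tell look-alikes from the thing itself.
- manip.look_for(camera, label): "bbox" ([left, top, right, bottom] in pixels, round what is visible of it).
The state is a dict: "clock": time; "joints": joint angles; "qd": joint speeds; "effort": joint torques, N m; "eef_pos": TCP position; "eef_rot": TCP orientation; "wrist_force": force on the tool from outside, world axes, zero at the start; "moment": the same for the moment, N m; "finger_gap": finger opening in mm.
Only numpy, scipy, OpenCV 4.12 (cv2) and the standard library are available. Lean on these libraries where they do the work, as an engineer would, in place of code of your own. Each camera call takes 0.05 s, during which the arm holds its last target.

TASK

Lay the short square tube on the ladder bar of the length stop, between the blue cheeks. Then lift the black plunger knob, slide the section one hole towards the blue end block so that it traps the tube, let the pin drop into that next hole, push the knob fully down and finish while holding it pressed down (it springs up a little if you let go). Leave the carton, tin, pliers and bracket alone.

Things in the scene. Friction and masses are not known exactly. Their poses are not given: they have to be found in the camera images.
- tube_center (a point): Centre of the loose short square tube: bright metal, 25 x 25 mm, 110 mm long, 0.08 to 0.17 kg, lying on the worktop (its centre is 12.5 mm above what it lies on); its y axis runs along the tube. Grasp it across its width, near its middle. (The longer, thicker tube, 160 mm, farther left is not meant.)
- seat_mid (a point): Point on top of the length stop's steel ladder bar (24 mm wide, bolted down; 26 mm above the worktop, 18 mm above its grey base plate): where the centre of the tube's underside is, within a few mm, when trapped. x: along the bar, from the fixed blue end block to the sliding section; y across; z up. The tube may be laid with its centre at x = 0 to +25 mm; the section pushes it along the bar.
- end_face (a point): Middle of the lower edge of the blue end block's face, on the bar, 55 mm to the -x side of seat_mid, same axes; the block's top is 32 mm higher. Blue cheeks guide the tube at x = 2 to 22 and 88 to 108 mm from here, inner faces 15.5 mm either side of the middle line, tops 14 mm above the bar; the 66 mm between are open for fingers.
- stop_face (a point): Middle of the lower edge of the yellow stop face on the sliding section, 4 mm above the bar; same axes as seat_mid. It starts 143 mm from the end block and is 113 mm from it in the next hole, which leaves the tube 3 mm of play. The section is 60 mm long (along x) and 50 mm wide.
- section (a joint): Slide of the aluminium section along the bar (m): about 0 in the starting hole, 0.030 in the next hole towards the end block (holes 30 mm apart); positive is towards the end block, the -x direction of seat_mid. The pin has 1.5 mm of play in a hole. Friction about 3 N. The section carries the plunger and knob with it; its bushing's top is 28 mm above the bar.
- plunger (a joint): Height of the spring plunger (m): 0 fully home (collar on the bushing, red band hidden), 0.018 top of travel. At rest in a hole the spring leaves it at 0.004. The pin clears the hole above 0.010 and rides on the bar at 0.010 between holes; lowered over a hole it drops to 0.004. The spring (600 N/m) takes 2.4 N to press home from rest, 7 N to lift to 0.016.
- knob: Black plunger knob on the sliding section, an upright cylinder 22 mm across and 30 mm tall; the origin is its centre, z up along its axis. At rest its centre is 64 mm above the bar; the space under it down to the bushing is 21 mm. Moves with section and plunger. Grasp it from above.
- carton: Bystander: small cardboard carton, 65 x 70 x 55 mm, origin at the centre of its underside. Leave alone.
- tin: Bystander: grey-green steel tin, 84 x 121 x 42 mm, origin at the centre of its underside. Leave alone.
- plier: Bystander: pliers with blue handles, lying, 46 x 162 x 14 mm, origin at the centre of their underside. Leave alone.
- bracket: Bystander: bent sheet-metal bracket, 42 x 81 x 48 mm, origin at the centre of its underside. Leave alone.
Mind the look-alikes: they are no part of the job. Leave any orange or yellow look-alike of the part that bears tube_center alone.

How it is judged (in metres and radians):
On the way, in this order (a step that is already met when the one before it is completed fails the run):
1. the tube lies on the bar between the cheeks, the section still in its first hole (x of tube_center in the frame of seat_mid between -0.004 and 0.036 m and y of tube_center in the frame of seat_mid between -0.006 and 0.006 m and z of tube_center in the frame of seat_mid between 0.009 and 0.0165 m and angle between the y axis of tube_center and the x axis of seat_mid, either way round below 0.12 rad and value of joint section between -0.006 and 0.006 m), for 0.2 s.
2. the plunger is lifted clear of the first hole (value of joint plunger above 0.0105 m and value of joint section between -0.008 and 0.008 m), for 0.05 s.
3. the section stands at the next hole and the pin has dropped into it (value of joint section between 0.026 and 0.034 m and value of joint plunger below 0.007 m), for 0.1 s.
At the end, for the whole second after the job is handed in: The gripper still touches the knob (over 1.5 N), holding the plunger within 1.5 mm of fully down, still; the section is in the next hole (30 mm, within 4 mm); the tube lies on the bar between the cheeks (within 6 mm and 0.12 rad), trapped between end block and stop face (x of tube_center in the frame of seat_mid between -0.005 and 0.009 m and y of tube_center in the frame of seat_mid between -0.006 and 0.006 m and z of tube_center in the frame of seat_mid between 0.009 and 0.0165 m and angle between the y axis of tube_center and the x axis of seat_mid, either way round below 0.12 rad and value of joint section between 0.026 and 0.034 m and value of joint plunger below 0.0015 m and contact force between the fingers and knob above 1.5 N and velocity of joint plunger below 0.01 m/s); the arm keeps its last pose, push and grip.
It fails at once if the small cardboard carton is shifted by more than 30 mm (distance of carton from where it was at the start of the episode above 0.03 m).
It fails at once if the pin tin is shifted by more than 30 mm (distance of tin from where it was at the start of the episode above 0.03 m).
It fails at once if the pliers are shifted by more than 30 mm (distance of plier from where it was at the start of the episode above 0.03 m).
It fails at once if the bracket is shifted by more than 30 mm (distance of bracket from where it was at the start of the episode above 0.03 m).
It also fails if it takes over 45 s, if anything falls off the work surface, if the arm or the gripper's body presses on something with over 40 N, if the wrist force passes 120 N, or if a joint passes its speed limit or range.

## Working session

There is one attempt and no reset: what is moved stays moved. The work goes in short steps, Python scripts to look and compute and a shell command to move; the robot and the scene stay as the last step left them, time stands still between calls to the robot, and variables do not carry over. Pictures are saved under pics/ and viewed, and the job is handed in when it is done.

```bash
ls; mkdir -p pics; cat > h.py <<'E'
import numpy as np, cv2
from cell import manip
def shot(n,f):
    p,d=manip.camera(n); cv2.imwrite('pics/'+f,p[:,:,::-1]); np.savez('pics/'+f+'.npz',p=p,d=d,**{k:np.array(v) for k,v in manip.calibration(n).items()}); return p,d
def load(f): return dict(np.load('pics/'+f+'.npz'))
def w(c,u,v,d=None):
    u=np.asarray(u,float);v=np.asarray(v,float)
    if d is None: d=c['d'][v.astype(int),u.astype(int)]
    X=np.stack([(u-c['cx'])/c['fx']*d,-(v-c['cy'])/c['fy']*d,-d,np.ones_like(d)],-1)
    return (X@c['world_from_camera'].T)[...,:3]
E
python3 - <<'E'
from h import *
print(manip.read_state())
for n in ['scene','top']:
    shot(n,n+'1.png'); c=load(n+'1.png'); print({k:v for k,v in c.items() if k not in 'pd'})
    for l in ['tube_center','knob','section','carton','tin','plier','bracket']:
        for r in manip.look_for(n,l)[:3]: print(n,l,r)
E
```

```text
pics
{'clock': 0.0, 'joints': array([ 1.07138391e+00,  3.00429498e-01,  1.52159348e+00,  1.60796508e-05,
        1.32069115e+00, -6.66061250e-02]), 'qd': array([-0.00068339, -0.00022857, -0.00044507, -0.00094325, -0.00180989,
        0.00078278]), 'effort': array([-3.03390516e-03, -5.31799901e+01, -3.52734876e+01,  7.07216584e-02,
        2.44917726e-02, -1.08624711e-04]), 'eef_pos': array([230.55566291, 499.05171375, 204.90390363]), 'eef_rot': array([-3.14047470e+00, -9.01821112e-05,  2.70878232e+00]), 'wrist_force': array([-0.38505769,  0.09225871,  0.13458507]), 'moment': array([ 0.02343246,  0.00832698, -0.00120343]), 'finger_gap': 93.88938021562831}
{'fx': array(488.31431591), 'fy': array(488.31431591), 'cx': array(318.34509156), 'cy': array(241.18446715), 'world_from_camera': array([[ 8.46197284e-01,  4.07894325e-01, -3.42888286e-01,
        -1.31827579e+01],
       [-5.32627471e-01,  6.28040388e-01, -5.67338742e-01,
        -9.19972827e+02],
       [-1.60665612e-02,  6.62712223e-01,  7.48701793e-01,
         1.24602376e+03],
       [ 0.00000000e+00,  0.00000000e+00,  0.0000000
[... 1126 characters left out ...]
    [ 0.00000000e+00,  0.00000000e+00,  0.00000000e+00,
         1.00000000e+00]])}
top tube_center {'bbox': [238.9, 212.4, 276.7, 244.6], 'p': 0.92}
top tube_center {'bbox': [209.1, 261.4, 252.7, 276.0], 'p': 0.86}
top tube_center {'bbox': [333.5, 291.9, 369.0, 326.0], 'p': 0.82}
top knob {'bbox': [367.1, 212.3, 377.3, 225.1], 'p': 0.55}
top section {'bbox': [357.7, 210.0, 382.4, 231.6], 'p': 0.55}
top carton {'bbox': [178.6, 177.1, 219.5, 212.6], 'p': 0.81}
top tin {'bbox': [440.7, 274.3, 493.6, 311.9], 'p': 0.9}
top tin {'bbox': [293.8, 198.1, 412.1, 249.5], 'p': 0.57}
top plier {'bbox': [443.6, 200.6, 501.9, 216.2], 'p': 0.57}
top bracket {'bbox': [135.9, 224.8, 162.2, 247.1], 'p': 0.98}
```

View pics/top1.png

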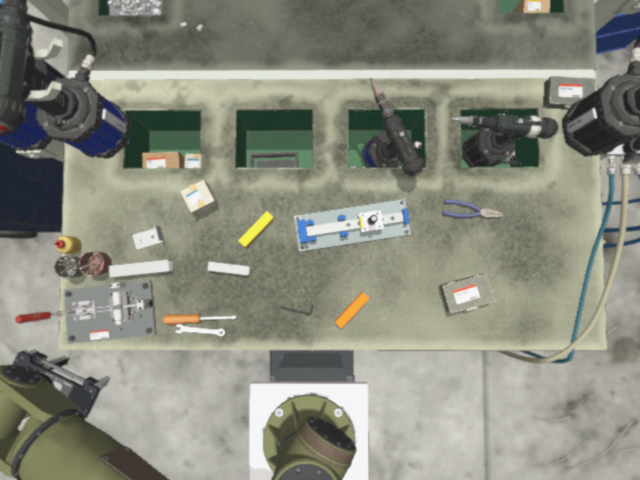

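View pics/scene1.png

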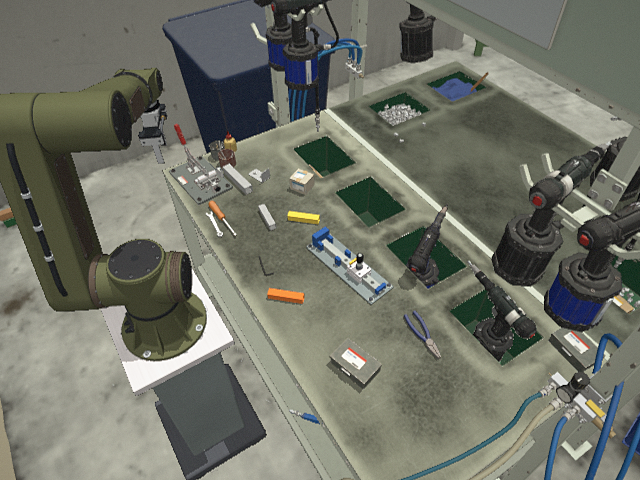

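```bash
python3 - <<'E'
import cv2
p=cv2.imread('pics/top1.png')[170:345,180:420]
cv2.imwrite('pics/top1c.png',cv2.resize(p,(800,583),interpolation=cv2.INTER_CUBIC))
E
```

```text
(no output)
```

View pics/top1c.png

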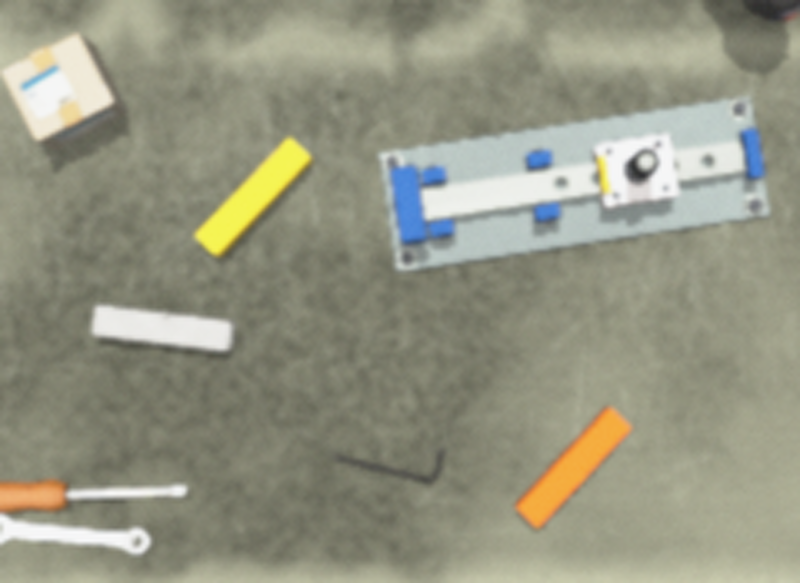

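The candidates for the tube in the top view are:
- bright short tube at (229,268)
- longer, thicker tube at (141,269)
- yellow look-alike at (256,229)
- orange look-alike at (352,310)

The bright, short one at (229,268) fits the description, and the crop confirms it. The length stop has its blue end block at (302,231) and its knob at (373,219).

```bash
python3 - <<'E'
from h import *
c=load('top1.png')
def px(x,y): return 180+x/3.3333-.35,170+y/3.3333-.35
def atz(u,v,z):
    M=c['world_from_camera']; r=M[:3,:3]@np.array([(u-c['cx'])/c['fx'],-(v-c['cy'])/c['fy'],-1]); o=M[:3,3]
    return o+r*(z-o[2])/r[2]
for n,p,z in [('tubeL',(95,320),25),('tubeR',(230,335),25),('endtop',(407,203),58),('barL',(425,203),26),('barR',(742,160),26),('knobtop',(646,161),105),('yellow',(604,172),40)]:
    u,v=px(*p); print(n,np.round(atz(u,v,z),1), np.round(w(c,u,v),1))
E
```

```text
tubeL [468.3 270.8  25. ] [468.5 275.8   4.4]
tubeR [455.9 161.3  25. ] [455.9 161.5  23.2]
endtop [559.6  17.   58. ] [559.3  16.9  61.6]
barL [562.4   3.5  26. ] [562.2   3.4  27.7]
barR [ 596.5 -253.3   26. ] [ 596.4 -253.1   26.8]
knobtop [ 586.8 -165.7  105. ] [ 586.7 -165.6  105.6]
yellow [ 585.6 -140.2   40. ] [ 583.7 -138.6   57.1]
```

```bash
python3 -m inch '{"grip":[1,1,1,1,1,1,1,1,1,1],"travel":[[3,-3.5,0],[6,-7,0],[9,-11,0],[12,-14.5,0],[15,-18,0],[18,-22,-1],[21,-25.5,-2],[23.1,-28.3,-3],[23.1,-28.3,-3],[23.1,-28.3,-3]],"turn":[[0,0,-9],[0,0,-18],[0,0,-27],[0,0,-36],[0,0,-45],[0,0,-54],[0,0,-63],[0,0,-71.7],[0,0,-71.7],[0,0,-71.7]]}'
python3 - <<'E'
from h import *
print(manip.read_state()); shot('wrist','w1.png')
print(manip.look_for('wrist','tube_center'))
E
```

```text
clock: 2.05
eef_pos: [461.5, 216.7, 175.7]
eef_rot: [3.141, -0.0, 1.459]
wrist_force: [0.1, -0.7, 0.1]
finger_gap: 93.7
{'clock': 2.05, 'joints': array([3.67054260e-01, 2.37750679e-01, 1.67150126e+00, 1.63734774e-04,
       1.23211911e+00, 4.78660820e-01]), 'qd': array([ 0.01480167, -0.00682581, -0.00203901, -0.00025947, -0.00113199,
        0.00226322]), 'effort': array([-1.28062986e+00, -4.76528370e+01, -3.39098740e+01,  3.11855413e-02,
       -3.91650677e-02,  5.44800272e-02]), 'eef_pos': array([461.47757516, 216.68477929, 175.66891348]), 'eef_rot': array([ 3.14146710e+00, -2.39154925e-04,  1.45913540e+00]), 'wrist_force': array([ 0.1132519 , -0.68515167,  0.13819095]), 'moment': array([-0.10135702,  0.07111007,  0.03631386]), 'finger_gap': 93.72722270077388}
[{'bbox': [299.0, 154.3, 329.5, 281.7], 'p': 0.77}, {'bbox': [383.7, 234.9, 495.2, 327.6], 'p': 0.57}]
```

View pics/w1.png

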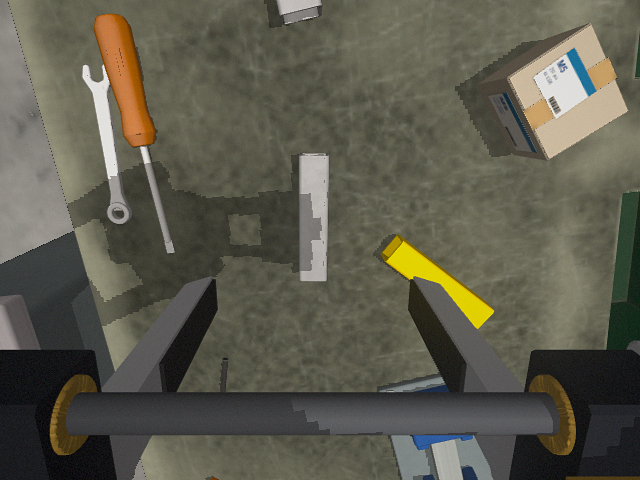

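The wrist picture shows the tube upright at (314,217). The yellow look-alike is at (440,280), to the right.

```bash
cat >> h.py <<'E'
def tubefit(f,box,zlo,zhi):
    c=load(f);l,t,r,b=[int(x) for x in box]
    u,v=np.meshgrid(np.arange(l-6,r+7),np.arange(t-6,b+7));P=w(c,u+.0,v+.0).reshape(-1,3);P=P[(P[:,2]>zlo)&(P[:,2]<zhi)]
    R=cv2.minAreaRect(P[:,:2].astype(np.float32)); return R,np.median(P[:,2]),len(P)
E
python3 - <<'E'
from h import *
print(tubefit('w1.png',(299,154,329,281),20,30)); 
c=load('w1.png'); print(w(c,np.array([398.,482,395,315]),np.array([245.,310,265,100])))
E
```

```text
(((462.828369140625, 217.3306884765625), (109.96321105957031, 24.775379180908203), 83.1733169555664), np.float64(25.07814805260284), 3667)
[[5.37472983e+02 1.80410490e+02 3.69281192e+00]
 [6.05984630e+02 1.17589946e+02 2.59779417e+01]
 [5.29734171e+02 1.69685134e+02 2.57603563e+01]
 [4.75004916e+02 3.15142767e+02 4.92454914e-01]]
```

```bash
python3 -m inch '{"grip":[1,1,1,1,1,-0.2,-0.6,-0.6,-0.6],"travel":[[0.13,0.06,-5],[0.13,0.06,-10],[0.13,0.06,-14],[0.13,0.06,-16.5],[0.13,0.06,-17.3],[0.13,0.06,-17.3],[0.13,0.06,-17.3],[0.13,0.06,-17.3],[0.13,0.06,-17.3]],"turn":[[0,0,-0.4],[0,0,-0.4],[0,0,-0.4],[0,0,-0.4],[0,0,-0.4],[0,0,-0.4],[0,0,-0.4],[0,0,-0.4],[0,0,-0.4]]}' 25
```

```text
clock: 3.28
eef_pos: [462.8, 217.8, 3.3]
eef_rot: [3.14, -0.001, 1.453]
wrist_force: [-0.9, -0.0, -0.4]
finger_gap: 57.8
```

```bash
python3 -m inch '{"grip":[-1,-1,-1,-1,-1],"travel":[[0,0,-0.1],[0,0,-0.1],[0,0,-0.1],[0,0,-0.1],[0,0,-0.1]],"turn":[[0,0,0],[0,0,0],[0,0,0],[0,0,0],[0,0,0]]}' 25
```

```text
clock: 3.9
eef_pos: [462.8, 217.8, 2.3]
eef_rot: [3.14, -0.001, 1.453]
wrist_force: [-0.5, 0.3, -0.1]
finger_gap: 24.6
```

```bash
python3 -m inch '{"grip":[-1,-1,-1,-1,-1,-1,-1,-1,-1,-1],"travel":[[0,0,4],[0,0,9],[0.7,-2,13],[2.5,-7,17],[4.5,-12.5,20],[6.5,-18,22],[8.5,-23.5,22.8],[10.2,-29,22.8],[11.7,-32.8,22.8],[11.7,-32.8,22.8]],"turn":[[0,0,0],[0,0,0],[0,0,2],[0,0,4],[0,0,6],[0,0,8],[0,0,10],[0,0,12],[0,0,14.3],[0,0,14.3]]}' 25
python3 - <<'E'
from h import *
shot('wrist','w2.png'); print(manip.read_state()['eef_pos'],manip.read_state()['finger_gap'])
print(manip.look_for('wrist','knob'),manip.look_for('wrist','section'))
E
```

```text
clock: 5.15
eef_pos: [580.0, -112.6, 229.4]
eef_rot: [3.142, -0.001, 1.7]
wrist_force: [-0.1, 0.9, -1.1]
finger_gap: 25.0
[ 579.68479897 -111.08323238  229.63244816] 25.082778024881524
[] [{'bbox': [283.6, 186.0, 341.7, 391.4], 'p': 0.34}]
```

View pics/w2.png

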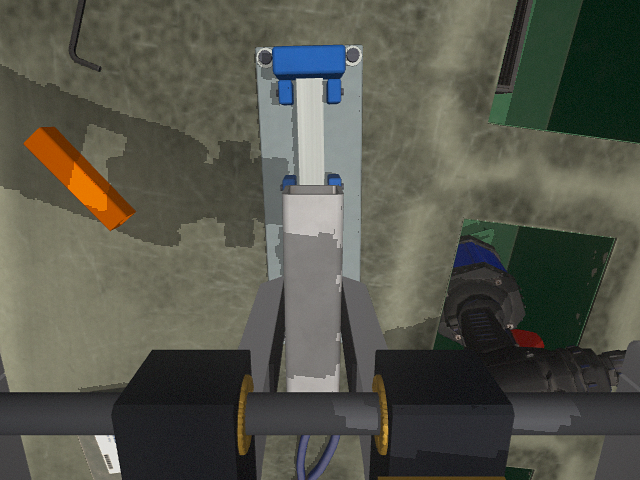

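The wrist picture shows the end block at (309,62), the cheeks at rows 90 and 182, and the bar at column 311. The held tube fills the lower middle.

```bash
python3 - <<'E'
from h import *
c=load('w2.png')
u,v=np.meshgrid(np.arange(255,365.),np.arange(40,186.)); P=w(c,u,v); 
def s(P,zl,zh): return P[(P[...,2]>zl)&(P[...,2]<zh)]
bar=P[:, :]; m=(P[...,2]>22)&(P[...,2]<31)&(u>290)&(u<332)&(v>80)
# row-wise mid of bar
mid=[]
for i in range(P.shape[0]):
    q=P[i][m[i]]
    if len(q)>20: mid.append((q[0]+q[-1])/2); wd=np.linalg.norm(q[0]-q[-1])
mid=np.array(mid); print(len(mid),wd,mid[0],mid[-1])
print('bar fit',cv2.fitLine(mid[:,:2].astype(np.float32),cv2.DIST_HUBER,0,.01,.01).ravel(), np.arctan2(*(mid[-1]-mid[0])[1::-1]))
b=s(P,50,68); R=cv2.minAreaRect(b[:,:2].astype(np.float32)); print('block',R,cv2.boxPoints(R),np.median(b[:,2]))
k=s(P[:75],36,46); print(len(k))
ck=(P[...,2]>35)&(P[...,2]<46)
for side in [(u<300),(u>320)]:
  for rr in [(v<120)&(v>75),(v>165)]:
    q=P[ck&side&rr]; print('cheek',len(q),q.mean(0),q.min(0),q.max(0)) if len(q) else None
pl=s(P,5,11); R=cv2.minAreaRect(pl[:,:2].astype(np.float32)); print('plate',R,np.median(pl[:,2]))
# tube pose held
u,v=np.meshgrid(np.arange(280,348.),np.arange(180,270.)); T=w(c,u,v); 
for z in range(220,260,4): print(z,len(s(T,z,z+4)),end=' ')
E
```

```text
104 23.20802694117922 [562.18039644   4.24576534  26.61259274] [576.89654933 -87.37439773  26.39729959]
bar fit [ 1.5510045e-01 -9.8789871e-01  5.6947064e+02 -4.2083954e+01] -1.4115352977564903
block ((560.2855224609375, 17.738611221313477), (59.9744873046875, 22.160051345825195), 8.849811553955078) [[528.9507     24.073345 ]
 [532.35986     2.1771078]
 [591.62036    11.403877 ]
 [588.2112     33.300114 ]] 58.17361781359148
727
cheek 363 [542.94629343  -6.88928118  40.13854095] [533.80445001 -18.17509801  35.37957936] [553.49385758   5.68648372  45.95564534]
cheek 87 [554.70138318 -85.94875887  39.66503803] [548.68842397 -89.84706315  35.64996971] [560.91867442 -82.55438765  42.56334975]
cheek 345 [584.44932984  -1.16572374  39.84137322] [572.22188225 -11.75002694  35.00881144] [591.58937946  10.89546682  42.76657973]
cheek 100 [597.45553789 -79.69372375  39.64506466] [591.38235484 -83.31878552  35.25224287] [603.65614491 -76.10864032  41.98041785]
plate ((567.4135131835938, -27.994293212890625), (100.0721435546875, 130.47286987304688), 8.805428504943848) 8.36031065624178
220 0 224 4 228 425 232 23 236 22 240 18 244 21 248 1269 252 3294 256 0
```

```bash
python3 -m inch '{"grip":[-1,-1,-1,-1,-1,-1,-1,-1],"travel":[[-0.35,2.6,0],[-0.74,5.2,-2],[-0.74,5.2,-7],[-0.74,5.2,-12],[-0.74,5.2,-16],[-0.74,5.2,-18],[-0.74,5.2,-18],[-0.74,5.2,-18]],"turn":[[0,0,1],[0,0,1.5],[0,0,1.5],[0,0,1.5],[0,0,1.5],[0,0,1.5],[0,0,1.5],[0,0,1.5]]}' 25
python3 - <<'E'
from h import *
s=manip.read_state(); print(s['eef_pos'],s['eef_rot'],s['finger_gap']); shot('wrist','w3.png')
E
```

```text
clock: 6.3
eef_pos: [572.7, -57.0, 51.5]
eef_rot: [3.139, -0.0, 1.729]
wrist_force: [-0.3, -0.4, -2.0]
finger_gap: 25.1
[572.71473702 -57.02207029  51.48397973] [ 3.13925416e+00 -4.99862884e-04  1.72941619e+00] 25.141529658664467
```

View pics/w3.png

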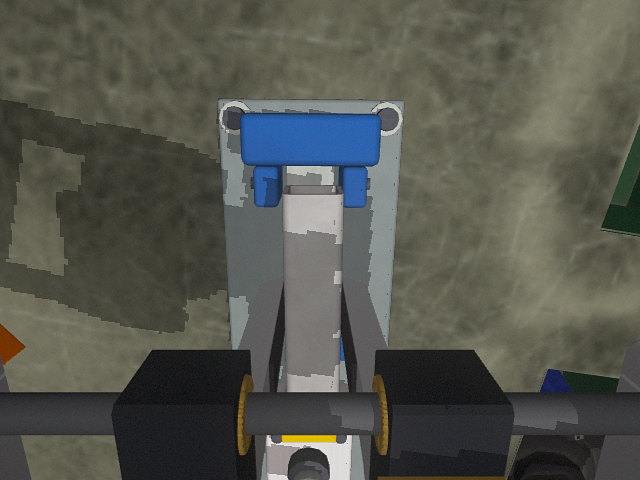

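The tube's end (columns 284–342) lies between the near cheeks (280 and 344). I'll check the numbers.

```bash
python3 - <<'E'
from h import *
c=load('w3.png')
u,v=np.meshgrid(np.arange(225,400.),np.arange(100,275.)); P=w(c,u,v); a=np.array([.155,-.988]);a/=np.linalg.norm(a);n=np.array([-a[1],a[0]])
E=np.array([561.9,6.8])
x=(P[...,:2]-E)@a; y=(P[...,:2]-E)@n; z=P[...,2]
b=(z>52)&(z<64)&(v<166); print('block x',np.percentile(x[b],[1,99]),'y',np.percentile(y[b],[1,99]),(y[b].min()+y[b].max())/2, np.median(z[b]))
R=cv2.minAreaRect(P[b][:,:2].astype(np.float32)); print(R)
ck=(z>36)&(z<44)&(v>160)&(v<215)
for q in [u<300,u>325]: m=ck&q; print('cheek y',np.percentile(y[m],[1,99]),'x',np.percentile(x[m],[1,99]))
t=(z>68)&(z<80)&(v>190)&(u>275)&(u<350)
R=cv2.minAreaRect(P[t][:,:2].astype(np.float32)); print('tube',R, np.median(z[t]),np.percentile(y[t],[1,99]),np.percentile(x[t],[0.5,99]))
for r in range(190,270,15): m=t[r-100]; print(r,y[r-100][m].min(),y[r-100][m].max())
E
```

```text
block x [-20.08039487   1.43264706] y [-28.64928618  29.19798737] 0.20085756129454957 58.109157101373995
((560.6455078125, 15.983596801757812), (60.22099685668945, 21.829530715942383), 9.155573844909668)
cheek y [-27.13942514 -15.32151082] x [ 3.79046958 23.02853175]
cheek y [15.71578044 27.59894984] x [ 3.83574619 23.625088  ]
tube ((567.6563110351562, -20.90340805053711), (25.089885711669922, 35.07832717895508), 9.13156795501709) 74.32950915337656 [-10.80681706  13.48182214] [10.90254086 44.78147855]Traceback (most recent call last):
  File "<stdin>", line 12, in <module>
    return umr_minimum(a, axis, None, out, keepdims, initial, where)
ValueError: zero-size array to reduction operation minimum which has no identity
```

```bash
python3 -m inch '{"grip":[-1,-1,-1,-1,-1,-1],"travel":[[-0.1,-0.1,-0.6],[-0.1,-0.1,-1.2],[-0.1,-0.1,-1.8],[-0.1,-0.1,-2.2],[-0.1,-0.1,-2.35],[-0.1,-0.1,-2.35]],"turn":[[0,0,0],[0,0,0],[0,0,0],[0,0,0],[0,0,0],[0,0,0]]}' 25
```

```text
clock: 7.1
eef_pos: [571.7, -58.2, 28.3]
eef_rot: [3.139, -0.0, 1.729]
wrist_force: [-3.8, 1.0, 4.3]
finger_gap: 25.3
```

```bash
python3 -m inch '{"grip":[0,0,0,0,0,0,0,0,0,0],"travel":[[0,0,0],[0,0,0],[0,0,0],[0,0,0],[0,0,2],[0,0,6],[0.4,-2,11],[0.5,-3,11],[0.5,-3,11],[0.5,-3,11]],"turn":[[0,0,0],[0,0,0],[0,0,0],[0,0,0],[0,0,0],[0,0,0],[0,0,0],[0,0,0],[0,0,0],[0,0,0]]}' 25
python3 - <<'E'
from h import *
s=manip.read_state(); print(s['eef_pos'],s['eef_rot'],s['finger_gap']); shot('wrist','w4.png'); shot('top','t4.png')
print(manip.look_for('top','knob'))
E
```

```text
clock: 8.35
eef_pos: [576.1, -87.8, 136.9]
eef_rot: [3.141, -0.001, 1.729]
wrist_force: [-0.6, -0.3, -0.2]
finger_gap: 47.1
[576.10381056 -87.77329166 136.93194658] [ 3.14135247e+00 -1.33474940e-03  1.72927871e+00] 47.078095179224576
[]
```

View pics/w4.png

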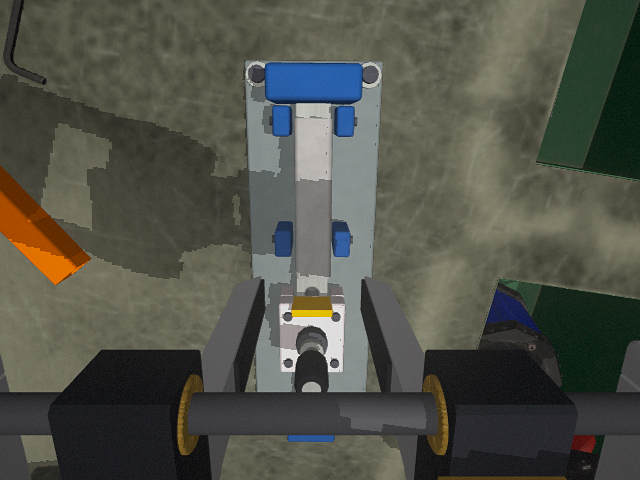

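The tube lies on the bar between both pairs of cheeks. Knob and section are visible at (311,370). Next I'll measure the tube pose, the section and the knob.

```bash
python3 - <<'E'
from h import *
c=load('w4.png')
u,v=np.meshgrid(np.arange(240,390.),np.arange(60,391.)); P=w(c,u,v); a=np.array([.158,-.9874]);a/=np.linalg.norm(a);n=np.array([-a[1],a[0]])
E=np.array([561.9,6.0])
x=(P[...,:2]-E)@a; y=(P[...,:2]-E)@n; z=P[...,2]
def rep(nm,m): print(nm,m.sum(),'x',np.percentile(x[m],[.5,99.5]),'y',np.percentile(y[m],[.5,99.5]),'z',np.median(z[m]))
rep('block',(z>54)&(z<64)&(v<106))
t=(z>46)&(z<56)&(v>98)&(v<285)&(u>285)&(u<340); rep('tube',t)
print(cv2.minAreaRect(P[t][:,:2].astype(np.float32)))
rep('cheekL',(z>36)&(z<44)&(u<294)&(v<260)); rep('cheekR',(z>36)&(z<44)&(u>331)&(v<260))
rep('knob?',(z>75)&(z<125)&(u>295)&(u<330)&(v>330)&(v<391))
rep('knobtop?',(z>101)&(z<112)&(u>295)&(u<330)&(v>330)&(v<391))
for r in (300,310,320,335,345,355,365,375,385,390): print(r,P[r-60,311-240],x[r-60,71])
c=load('top1.png');u,v=np.meshgrid(np.arange(350,395.),np.arange(200,240.)); P=w(c,u,v);m=(P[...,2]>101)&(P[...,2]<112);print('top knob',P[m].mean(0),m.sum())
c=load('t4.png');P=w(c,u,v);m=(P[...,2]>101)&(P[...,2]<112);print('top knob',P[m].mean(0),m.sum())
E
```

```text
block 3678 x [-20.91096861   0.38423694] y [-28.91442491  29.93833447] z 58.12597247441943
tube 5956 x [  0.6231027  120.28401871] y [-12.09462904  12.69661518] z 51.17424676386514
((570.1769409179688, -53.92977523803711), (33.39593505859375, 120.9536361694336), 7.937020301818848)
cheekL 981 x [  2.60587096 107.88690891] y [-27.25051162 -15.17376679] z 40.036603810785834
cheekR 1002 x [  0.79111464 107.8659824 ] y [15.25714442 27.6923906 ] z 40.039575171782076
knob? 1193 x [162.57019174 174.77834561] y [-10.79939568  10.03876953] z 98.37977510572355
knobtop? 490 x [163.14189811 174.98879731] y [-10.21015221   9.24791498] z 103.52315447570088
300 [ 583.70296221 -136.36783401   37.68271869] 144.02442966553858
310 [ 583.71781256 -136.17028899   54.87110063] 143.83171262249368
320 [ 585.90273663 -150.01220258   43.51237258] 157.8449773040134
335 [ 586.98567084 -156.59960986   54.05662698] 164.52074467853583
345 [ 587.41541396 -159.12403671   63.54971368] 167.0813620586856
355 [ 586.74735784 -154.61507445   83.40459525] 162.52348382891253
365 [ 586.77712651 -154.609368     94.75312975] 162.52255269261943
375 [ 586.89284772 -155.16944455  104.39629835] 163.09387829584395
385 [ 587.97711271 -161.93580972  104.83761427] 169.94656579055632
390 [ 588.63349581 -166.04849653  104.12657463] 174.11130211673324
top knob [ 586.21316575 -166.04084633  104.47320906] 52
top knob [nan nan nan] 0<stdin>:15: RuntimeWarning: Mean of empty slice.
  ret = um.true_divide(
```

```bash
python3 - <<'E'
from h import *
c=load('top1.png');u,v=np.meshgrid(np.arange(300,460.),np.arange(80,260.)); P=w(c,u,v).reshape(-1,3)
m=(P[:,0]<740)&(P[:,2]>60)&(P[:,1]>-260)&(P[:,1]<-60); Q=P[m]
for x in range(480,740,20):
    q=Q[(Q[:,0]>=x)&(Q[:,0]<x+20)]
    if len(q): print(x,len(q),q.min(0).round(),q.max(0).round())
E
```

```text
560 17 [ 576. -173.   78.] [ 580. -158.  107.]
580 52 [ 581. -175.   80.] [ 597. -156.  110.]
700 46 [ 703. -260.   73.] [ 720. -244.  105.]
720 72 [ 720. -260.   64.] [ 740. -240.  109.]
```

```bash
python3 -m inch '{"grip":[0,0,0,0,0,0,0,0],"travel":[[0.6,-3.9,0],[1.23,-7.76,0],[1.23,-7.76,0],[1.23,-7.76,-2],[1.23,-7.76,-4],[1.23,-7.76,-5.7],[1.23,-7.76,-6.5],[1.23,-7.76,-6.5]],"turn":[[0,0,0],[0,0,0],[0,0,0],[0,0,0],[0,0,0],[0,0,0],[0,0,0],[0,0,0]]}' 30
```

```text
clock: 9.5
eef_pos: [588.6, -165.1, 72.2]
eef_rot: [3.141, -0.001, 1.73]
wrist_force: [1.3, -0.3, -0.5]
finger_gap: 47.3
```

```bash
python3 - <<'E'
from h import *
shot('scene','s5.png');c=load('s5.png')
cv2.imwrite('pics/s5c.png',cv2.resize(c['p'][210:330,290:410,::-1],(600,600),interpolation=cv2.INTER_CUBIC))
shot('wrist','w5.png')
E
```

```text
(no output)
```

View pics/s5c.png

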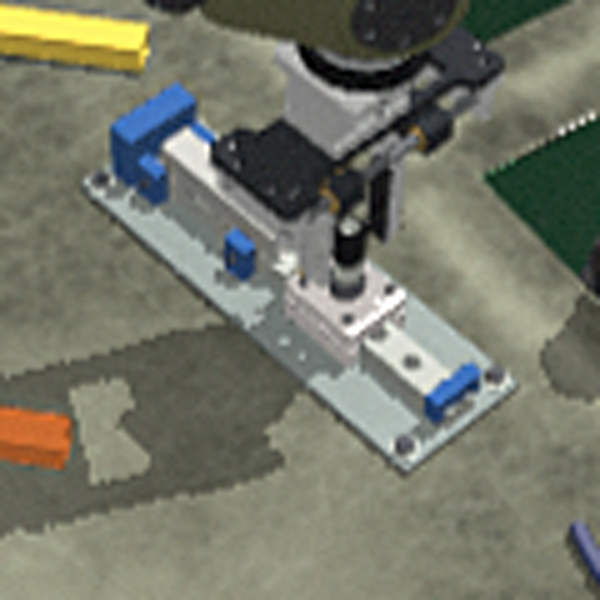

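View pics/w5.png

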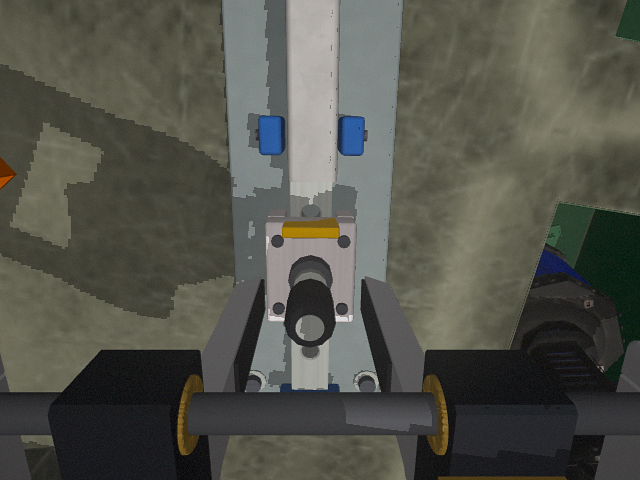

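The knob (columns 284–336, mid 310) stands between the fingers (264 and 362, mid 313), about 1 mm to the left of centre.

```bash
python3 - <<'E'
from h import *
c=load('w5.png');print(c['cx'])
u,v=np.meshgrid(np.arange(275,345.),np.arange(270,350.)); P=w(c,u,v);m=(P[...,2]>78)&(P[...,2]<110)
q=P[m];M=np.linalg.inv(c['world_from_camera']);h=(np.c_[q,np.ones(len(q))]@M.T);print('knob cam x',np.percentile(h[:,0],[.5,99.5]),h[:,0].mean())
t=np.array([588.6,-165.1,90,1]); print('tcp axis cam',M@t)
a=np.array([.158,-.9874]);n=np.array([.9874,.158]);print('along',np.percentile((q[:,:2]-[588.6,-165.1])@a,[.5,99.5]),'across',np.percentile((q[:,:2]-[588.6,-165.1])@n,[.5,99.5]),np.percentile(q[:,2],[1,99]))
E
```

```text
312.392116837626
knob cam x [-11.68010559   9.40138569] -1.1366209730915695
tcp axis cam [  -1.03050716  -33.06586456 -178.79813703    1.        ]
along [-10.35979599   9.50456145] across [-10.65515971  10.41827011] [ 78.69163083 105.28670749]
```

```bash
python3 -m inch '{"grip":[0,-0.5,-1,-1,-1,-1],"travel":[[-0.06,0,0],[-0.06,0,0],[-0.06,0,0],[-0.06,0,0],[-0.06,0,0],[-0.06,0,0]],"turn":[[0,0,0],[0,0,0],[0,0,0],[0,0,0],[0,0,0],[0,0,0]]}' 30
```

```text
clock: 10.35
eef_pos: [587.9, -165.4, 72.9]
eef_rot: [3.141, -0.001, 1.73]
wrist_force: [-5.3, -1.4, -0.3]
finger_gap: 21.4
```

```bash
python3 -m inch '{"grip":[-1,-1,-1,-1,-1],"travel":[[0,0,0.3],[0,0,0.6],[0,0,0.9],[0,0,1.1],[0,0,1.1]],"turn":[[0,0,0],[0,0,0],[0,0,0],[0,0,0],[0,0,0]]}' 40
python3 - <<'E'
from h import *
s=manip.read_state(); print(s['eef_pos'],s['wrist_force'])
shot('wrist','w6.png')
E
```

```text
clock: 10.98
eef_pos: [587.8, -165.4, 83.7]
eef_rot: [3.141, -0.001, 1.73]
wrist_force: [-2.2, -1.8, -6.8]
finger_gap: 21.0
[ 587.81198823 -165.39944078   83.74172338] [-2.19946627 -1.78756695 -6.84305899]
```

View pics/w6.png

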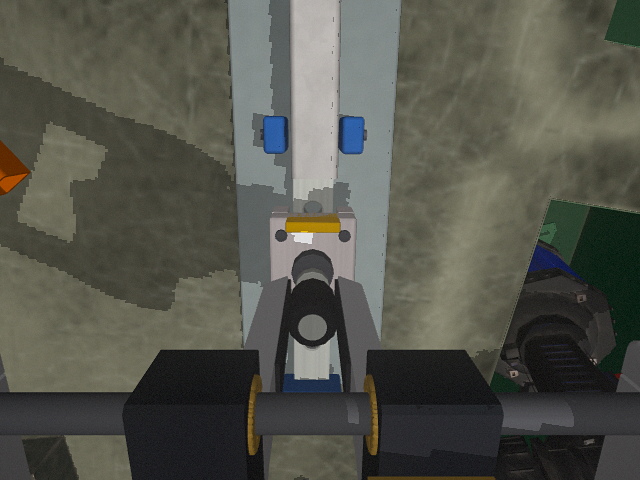

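```bash
python3 -m inch '{"grip":[-1,-1,-1,-1,-1,-1,-1,-1],"travel":[[-0.08,0.5,0],[-0.16,1.0,0],[-0.24,1.5,0],[-0.32,2.0,0],[-0.4,2.5,0],[-0.47,2.96,0],[-0.47,2.96,0],[-0.47,2.96,0]],"turn":[[0,0,0],[0,0,0],[0,0,0],[0,0,0],[0,0,0],[0,0,0],[0,0,0],[0,0,0]]}' 40
python3 - <<'E'
from h import *
s=manip.read_state(); print(s['eef_pos'],s['wrist_force'])
shot('wrist','w7.png')
E
```

```text
clock: 12.02
eef_pos: [583.1, -135.3, 83.6]
eef_rot: [3.141, -0.002, 1.73]
wrist_force: [0.2, 2.4, -6.4]
finger_gap: 20.8
[ 583.09980277 -135.27724739   83.61112792] [ 0.21959621  2.35453463 -6.44681089]
```

View pics/w7.png

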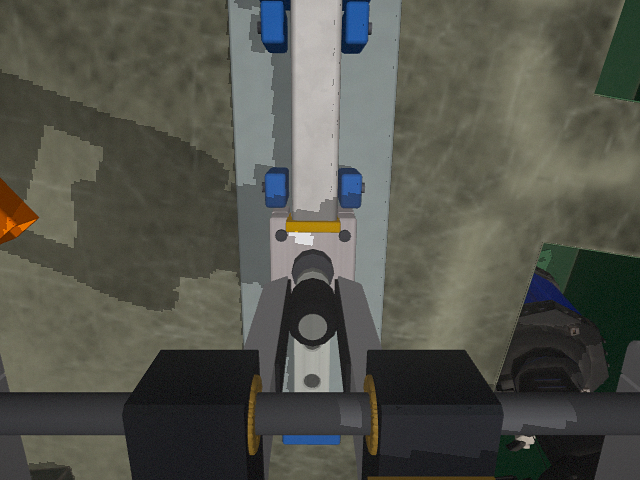

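The section has moved 30.5 mm and its yellow face (313,226) touches the tube. Now I'll lower the knob.

```bash
python3 -m inch '{"grip":[-1,-1,-1,-1,-1,-1],"travel":[[0,0,-0.3],[0,0,-0.6],[0,0,-0.9],[0,0,-1.1],[0,0,-1.1],[0,0,-1.1]],"turn":[[0,0,0],[0,0,0],[0,0,0],[0,0,0],[0,0,0],[0,0,0]]}' 40
```

```text
clock: 12.82
eef_pos: [583.2, -135.4, 72.8]
eef_rot: [3.141, -0.002, 1.73]
wrist_force: [-1.2, 2.6, 0.7]
finger_gap: 21.1
```

```bash
python3 -m inch '{"grip":[-1,-1,-1,-1],"travel":[[0,0,-0.2],[0,0,-0.35],[0,0,-0.45],[0,0,-0.45]],"turn":[[0,0,0],[0,0,0],[0,0,0],[0,0,0]]}' 40
python3 - <<'E'
from h import *
s=manip.read_state(); print(s['eef_pos'],s['wrist_force'])
shot('wrist','w8.png')
c=load('w8.png'); cv2.imwrite('pics/w8c.png',cv2.resize(c['p'][180:360,220:400,::-1],(600,600),interpolation=cv2.INTER_CUBIC))
E
```

```text
clock: 13.32
eef_pos: [583.6, -136.1, 70.6]
eef_rot: [3.14, 0.0, 1.73]
wrist_force: [-10.0, 1.0, 22.4]
finger_gap: 21.0
[ 583.64394621 -136.13759956   70.64010074] [-9.95008716  1.02816569 22.35760339]
```

View pics/w8c.png

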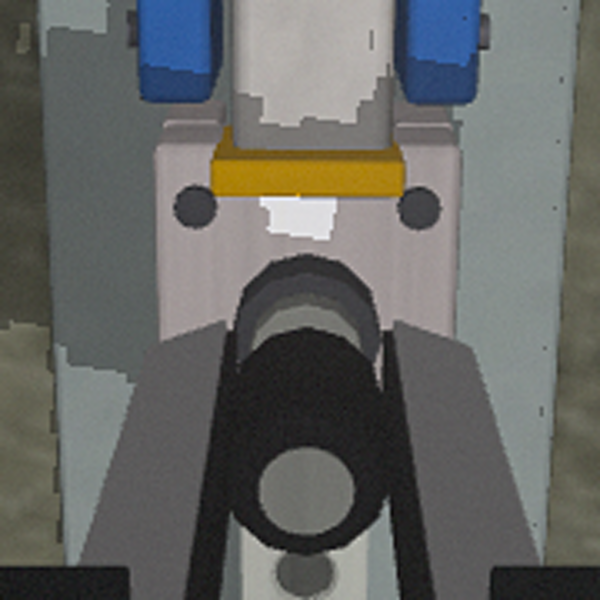

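```bash
python3 - <<'E'
from h import *
for f in ['w5','w6','w7','w8']:
    c=load(f+'.png'); 
    u,v=np.meshgrid(np.arange(304,320.),np.arange(320,338.)); P=w(c,u,v); z=P[...,2]
    u,v=np.meshgrid(np.arange(275,350.),np.arange(225,260.)); S=w(c,u,v); 
    print(f,np.median(z),z.mean(),np.percentile(z,[10,90]),'knob cam depth',np.median(c['d'][322:336,306:318]))
    u,v=np.meshgrid(np.arange(292,332.),np.arange(222,229.)); S=w(c,u,v); a=np.array([.158,-.9874]);E=np.array([561.9,6.0]); print(' yellow x', np.median((S[...,:2]-E)@a), np.median(S[...,2]))
E
```

```text
w5 104.42639226358843 105.45505120683718 [103.69974678 105.13554192] knob cam depth 165.15855
 yellow x 144.06799942108478 50.14876534512463
w6 114.46666668151427 114.99558792953728 [113.79520601 115.18018001] knob cam depth 165.78741
 yellow x 145.59178321133612 53.94591049201186
w7 114.31755200748069 115.40322452955473 [113.76137739 115.11420509] knob cam depth 165.84198
 yellow x 115.09473331169212 54.019441972897056
w8 101.60743329424442 102.68571480270515 [100.93210419 102.46525235] knob cam depth 165.51897
 yellow x 113.93565716011858 51.22777394032384
```

View pics/w8.png

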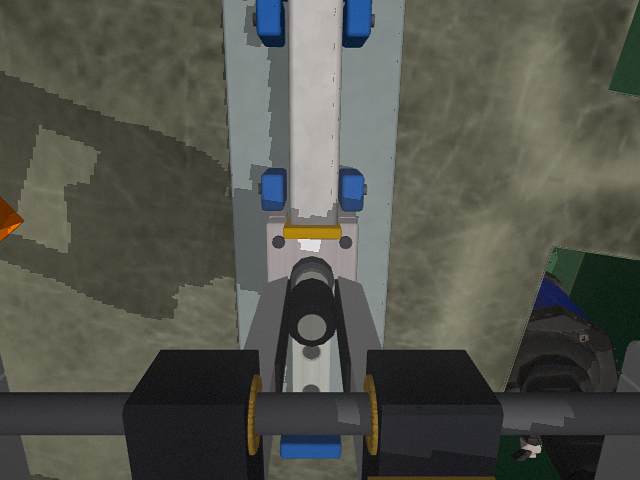

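```bash
python3 - <<'E'
from h import *
shot('scene','s9.png');shot('wrist','w9.png')
s=manip.read_state(); print(s['eef_pos'],s['wrist_force'],s['moment'])
a=[]
for f,y in [('w5',0),('w9',0)]:
    c=load(f+'.png'); a.append(cv2.resize(c['p'][235:335,270:353,::-1],(400,482),interpolation=cv2.INTER_CUBIC))
cv2.imwrite('pics/cmp.png',np.hstack(a))
a=[]
for f in ['s5','s9']:
    c=load(f+'.png'); a.append(cv2.resize(c['p'][240:295,330:385,::-1],(400,400),interpolation=cv2.INTER_CUBIC))
cv2.imwrite('pics/cmp2.png',np.hstack(a))
E
```

```text
[ 583.67444657 -136.13210594   70.6591184 ] [-11.61357202   0.44089217  22.46328403] [ 0.01835759  2.08561319 -0.02977731]
```

View pics/cmp.png

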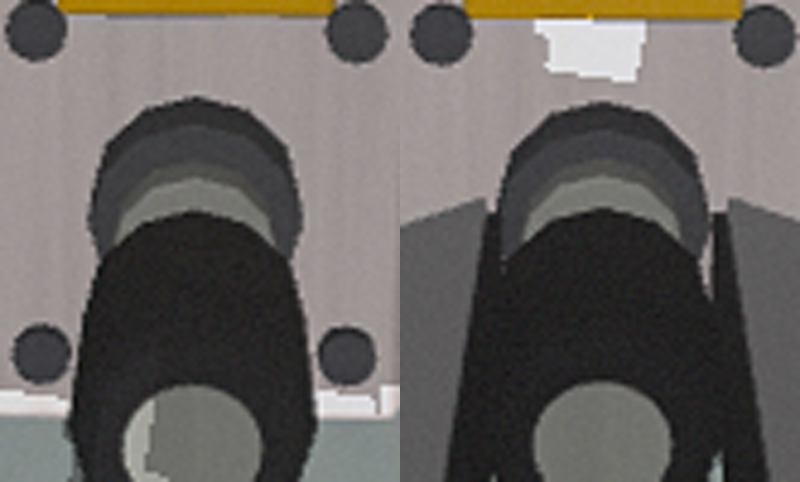

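View pics/cmp2.png

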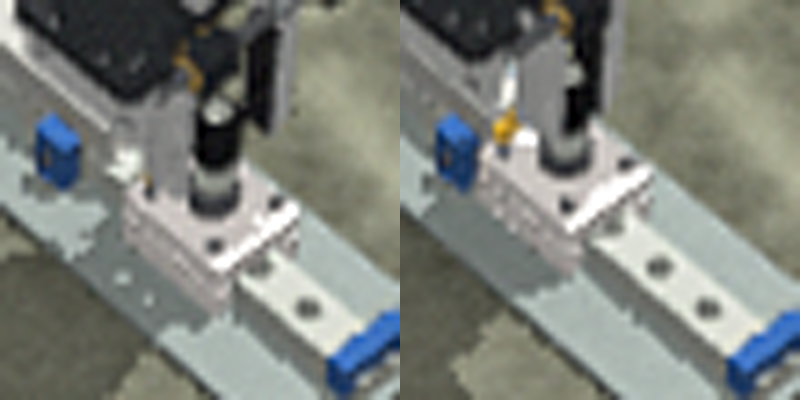

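```bash
python3 - <<'E'
from h import *
def pl(c,m,u,v,c0,deg=1):
    pass
for f in ['w5','w6','w7','w8','w9']:
    c=load(f+'.png'); hsv=cv2.cvtColor(c['p'],cv2.COLOR_RGB2HSV)
    V,U=np.mgrid[235:350,270:355]; P=w(c,U,V); 
    # section plate top: pixels around z mode between 35..52
    z=P[...,2]; r=(V<258)&(V>246)&(abs(U-312)>24)&(abs(U-312)<36); 
    b=c; V2,U2=np.mgrid[60:110,225:400]; Z2=w(c,U2,V2)[...,2]; base=Z2[(Z2>4)&(Z2<13)]
    k=(z>95)&(z<120); kz=z[k]; h=np.histogram(kz,bins=np.arange(95,120,.25)); 
    top=np.median(z[(V>315)&(V<335)&(abs(U-312)<9)])
    print(f,'plate',round(np.median(z[r]),2),z[r].std().round(2),'base',round(np.median(base),2),'knobtop',round(top,2),'rel plate',round(top-np.median(z[r]),2),'rel base',round(top-np.median(base),2))
E
```

```text
w5 plate 44.51 23.03 base 8.43 knobtop 104.4 rel plate 59.9 rel base 95.97
w6 plate 44.1 14.07 base 8.12 knobtop 114.47 rel plate 70.36 rel base 106.35
w7 plate 44.06 14.07 base 8.14 knobtop 114.32 rel plate 70.26 rel base 106.18
w8 plate 44.1 0.97 base 8.17 knobtop 101.65 rel plate 57.56 rel base 93.48
w9 plate 44.14 13.24 base 8.16 knobtop 101.67 rel plate 57.52 rel base 93.5
```

```bash
python3 -m inch '{"grip":[-1,-1,-1],"travel":[[-0.1,0,-0.2],[-0.1,0,-0.3],[-0.1,0,-0.3]],"turn":[[0,0,0],[0,0,0],[0,0,0]]}' 40
python3 - <<'E'
from h import *
s=manip.read_state(); print(s['eef_pos'],s['eef_rot'],s['wrist_force'],s['moment'],s['finger_gap'])
shot('wrist','w10.png')
c=load('w10.png');V,U=np.mgrid[235:350,270:355]; z=w(c,U,V)[...,2];r=(V<258)&(V>246)&(abs(U-312)>24)&(abs(U-312)<36)
print(np.median(z[(V>315)&(V<335)&(abs(U-312)<9)])-np.median(z[r]))
E
```

```text
clock: 13.85
eef_pos: [583.7, -136.9, 70.6]
eef_rot: [3.136, 0.002, 1.73]
wrist_force: [-9.6, 1.2, 26.3]
finger_gap: 21.3
[ 583.74239661 -136.91604456   70.6379909 ] [3.13619827e+00 2.47475277e-03 1.72963080e+00] [-9.64936969  1.20652283 26.34777034] [ 0.08933639  1.84305963 -0.04386994] 21.2557926232096
57.40784428140404
```

```bash
python3 - <<'E'
from h import *
for f in ['w5','w6','w10']:
    c=load(f+'.png'); V,U=np.mgrid[0:480,0:640]
    print(f)
    for r in range(250,292,1): print(r,c['p'][r,309:314].mean(0).astype(int),w(c,311,r).round(1),c['d'][r,311].round(1))
E
```

```text
w5
250 [160 151 151] [ 586.9 -152.2   43. ] 220.3
251 [159 151 150] [ 586.9 -152.5   43.8] 219.6
252 [160 151 151] [ 587. -153.   44.] 219.5
253 [161 152 153] [ 587.1 -153.7   43.4] 220.4
254 [164 155 154] [ 587.2 -154.    44.2] 219.7
255 [90 86 87] [ 587.2 -154.1   45.8] 218.2
256 [43 42 43] [ 587.2 -154.2   47.1] 217.0
257 [50 48 48] [ 587.1 -153.7   50.4] 213.7
258 [49 49 50] [ 587.3 -154.5   49.7] 214.6
259 [49 48 49] [ 587.2 -154.3   51.7] 212.6
260 [50 50 49] [ 587.2 -154.2   53.7] 210.6
261 [65 64 68] [ 587.3 -154.6   54.2] 210.3
262 [64 64 67] [ 587.3 -154.9   54.7] 209.8
263 [62 62 63] [ 587.5 -156.    53.3] 211.6
264 [64 64 66] [ 587.5 -156.    54.7] 210.2
265 [65 64 67] [ 587.7 -156.9   53.9] 211.2
266 [64 62 65] [ 587.7 -157.5   53.8] 211.5
267 [64 64 67] [ 587.8 -158.    53.9] 211.5
268 [68 68 68] [ 587.7 -157.3   57.3] 208.1
269 [78 78 74] [ 587.7 -156.9   59.9] 205.4
270 [80 78 76] [ 587.7 -157.3   60.1] 205.4
271 [80 80 76] [ 587.8 -157.5   61.1] 204.4
272 [111 110 107] [ 587.7 -157.2   63.4] 202.1
273 [119 120 115] [ 587.8 -158.1   62.5] 203.3
274 [116 116 112] [ 588
[... 3840 characters left out ...]
118 114] [ 582.8 -131.2   60.1] 203.6
277 [122 122 117] [ 582.9 -131.6   60.4] 203.4
278 [56 54 53] [ 582.  -126.5   74.3] 188.6
279 [31 30 31] [ 582.  -126.4   75.9] 187.0
280 [35 34 34] [ 582.  -126.2   77.7] 185.2
281 [37 34 35] [ 582.  -126.7   77.7] 185.4
282 [37 34 35] [ 582.  -126.5   79.4] 183.7
283 [36 35 34] [ 582.1 -126.9   79.4] 183.8
284 [37 35 35] [ 582.  -126.5   81.5] 181.6
285 [35 33 34] [ 582.1 -126.8   82. ] 181.3
286 [34 33 33] [ 582.  -126.4   84. ] 179.2
287 [35 33 34] [ 581.9 -126.1   85.8] 177.4
288 [32 32 30] [ 582.  -126.3   86.5] 176.8
289 [34 34 33] [ 582.  -126.4   87.4] 176.0
290 [35 33 32] [ 582.  -126.4   88.5] 174.9
291 [36 34 34] [ 582.  -126.6   89.2] 174.3
```

```bash
python3 -m inch '{"grip":[-0.3,-0.1,-0.1,-0.1,-0.1,-1,-1,-1,-1,-1],"travel":[[0,0,0],[0,0,0],[0,0,0.5],[0,0,3],[0,0,5.5],[0,0,5.5],[0,0,5.5],[0,0,5.5],[0,0,5.5],[0,0,5.5]],"turn":[[0,0,0],[0.3,0,0],[0.3,0,0],[0.3,0,0],[0.3,0,0],[0.3,0,0],[0.3,0,0],[0.3,0,0],[0.3,0,0],[0.3,0,0]]}' 40
python3 - <<'E'
from h import *
s=manip.read_state(); print(s['eef_pos'],s['eef_rot'],s['wrist_force'],s['finger_gap'])
shot('wrist','w11.png')
c=load('w11.png'); V,U=np.mgrid[150:480,260:365]; P=w(c,U,V); z=P[...,2]; m=(z>100)&(z<109)
a=np.array([.158,-.9874]);n=np.array([.9874,.158]); q=P[m]; 
if len(q): print(len(q),np.median(q[:,2]),'along tool',np.percentile((q[:,:2]-s['eef_pos'][:2])@a,[1,99]),'across',np.percentile((q[:,:2]-s['eef_pos'][:2])@n,[1,99]))
E
```

```text
clock: 15.15
eef_pos: [583.6, -136.9, 125.3]
eef_rot: [3.136, -0.003, 1.73]
wrist_force: [-0.1, 1.0, 0.0]
finger_gap: 0.8
[ 583.64808499 -136.90460613  125.3146576 ] [ 3.13580216e+00 -2.89332210e-03  1.72963341e+00] [-0.13551149  1.03105983  0.03967476] 0.7755784812132948
616 103.45756513044962 along tool [-10.15318089   0.84488917] across [-9.7674276  10.48193451]
```

View pics/w11.png

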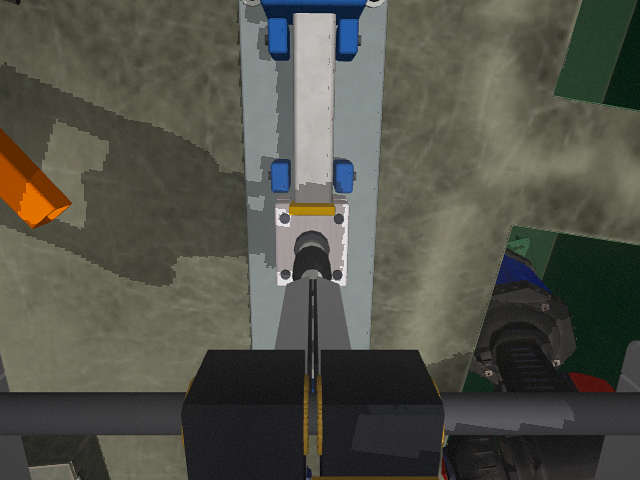

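```bash
python3 -m inch '{"grip":[-1,-1,-1,-1,-1],"travel":[[0,0,-1],[0,-0.05,-1.6],[0,-0.05,-1.9],[0,-0.05,-2.1],[0,-0.05,-2.1]],"turn":[[-0.2,0.3,0],[-0.2,0.3,0],[-0.2,0.3,0],[-0.2,0.3,0],[-0.2,0.3,0]]}' 40
python3 -m inch '{"grip":[-1,-1,-1],"travel":[[0,0,-0.15],[0,0,-0.3],[0,0,-0.3]],"turn":[[0,0,0],[0,0,0],[0,0,0]]}' 40
python3 -m inch '{"grip":[-1,-1,-1],"travel":[[0,0,-0.1],[0,0,-0.2],[0,0,-0.2]],"turn":[[0,0,0],[0,0,0],[0,0,0]]}' 40
```

```text
clock: 15.82
eef_pos: [583.7, -137.4, 104.4]
eef_rot: [3.141, -0.0, 1.73]
wrist_force: [-0.4, 0.4, -0.3]
finger_gap: 0.8
clock: 16.2
eef_pos: [583.8, -137.5, 101.5]
eef_rot: [3.141, -0.0, 1.73]
wrist_force: [0.8, -0.6, 0.8]
finger_gap: 0.2
clock: 16.58
eef_pos: [584.1, -137.6, 101.1]
eef_rot: [3.14, 0.001, 1.73]
wrist_force: [-5.9, 2.1, 14.1]
finger_gap: 0.3
```

Pressing from above, the knob meets a hard stop at TCP z = 101.1 mm. The nominal fully-down height is 101.0 mm, so the plunger is home. I'll check the rest before handing in.

```bash
python3 - <<'E'
from h import *
shot('wrist','w12.png'); shot('scene','s12.png'); s=manip.read_state(); print(s['clock'],s['eef_pos'],s['wrist_force'],abs(s['qd']).max())
a=np.array([.158,-.9874]);n=np.array([.9874,.158]);E=np.array([561.9,6.0])
for f in ['w5','w12']:
    c=load(f+'.png');hsv=cv2.cvtColor(c['p'],cv2.COLOR_RGB2HSV)
    V,U=np.mgrid[0:300,230:400]; P=w(c,U,V); x=(P[...,:2]-E)@a; y=(P[...,:2]-E)@n; z=P[...,2]; H=hsv[0:300,230:400]
    Y=(H[...,0]>18)&(H[...,0]<30)&(H[...,1]>150)&(abs(U-312)<40)&(V>180); print(f,'yellow',Y.sum(),np.percentile(x[Y],[2,50,98]),np.median(z[Y]))
    ck=(z>37)&(z<43)&(abs(y)>16)&(abs(y)<27)&(x>60)&(x<115); print(' cheek x',np.percentile(x[ck],[1,99]),'y',np.percentile(y[ck],[1,99]))
    t=(z>48)&(z<54)&(abs(y)<16)&(x<112)&(x>30); print(' tube y',np.percentile(y[t],[1,99]),'z',np.median(z[t]))
    T=(z>48)&(z<54)&(abs(y)<8)&(H[...,1]<40)&(x<125); print(' tube end x',np.percentile(x[T],99.5))
c=load('w12.png'); cv2.imwrite('pics/w12c.png',cv2.resize(c['p'][:,180:440,::-1],(325,600)))
E
```

```text
16.675 [ 584.13694867 -137.56822583  101.11060066] [-4.82346916  1.0832884  14.44771676] 0.002555356375379082
w5 yellow 969 [143.75509155 145.0195203  149.40111551] 53.875102398224215
 cheek x [ 89.16749058 108.31294694] y [-26.72086629  26.70939382]
 tube y [-11.86109987  12.37506905] z 51.353806276758746
 tube end x 120.61556252549025
w12 yellow 659 [114.67427517 116.57022886 120.36466315] 53.74981095130937
 cheek x [ 88.86187626 114.90705393] y [-26.78100836  26.51243548]
 tube y [-11.64245716  12.62924864] z 51.043858505577106
 tube end x 112.02803956562855
```

View pics/w12.png

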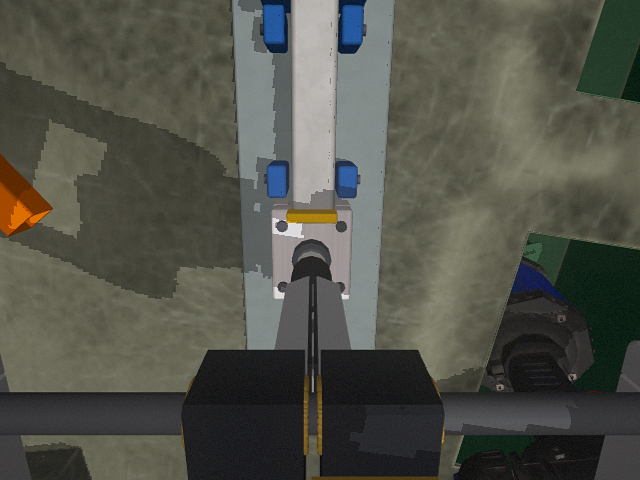

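The section is about 29 mm along, the tube is trapped at about x = +2 mm, the push is a steady 14 N, and the arm is still. Handing in.

```bash
python3 - <<'E'
from cell import manip
print(manip.sign_off()); s=manip.read_state(); print(s['clock'],s['eef_pos'],s['wrist_force'])
E
```

```text
the job is handed in; nothing more can be done
None
the job is handed in; nothing more can be done
```

I laid the tube between the cheeks, lifted the plunger and slid the section one hole towards the end block. The pin dropped in, and I handed the job in at about 16.7 s with the knob held down. I have no verdict from the system.

**Last checks before handing in:**
- **Section:** it moved about 29 mm from its starting hole.
- **Tube:** its top is at 51 mm, about 0.5 mm off the middle line, with its centre about 2 mm from `seat_mid`, so it is trapped.
- **Knob:** shut fingertips press on it with about 14 N. It sits on a hard stop at 101.1 mm; the nominal fully-down height is 101.0 mm. The arm was still.

**What disagreed:** I first pressed the knob while gripping it by its sides. It stopped hard, with 22–26 N on the wrist, but depth readings put the plunger about 1.5 mm above home. I let go and pressed from above instead, which gave the 101.1 mm reading. I did not resolve the difference, and never saw the red band, either showing or hidden.

I did not measure the carton, tin, pliers and bracket again afterwards. No move went near them, and I felt no unexpected contact.

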